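Guard the belt-drive rig, then latch and hold its tensioner

TASK

On the belt-drive test rig, fold the plain aluminium guard flap fully down first, and then the blue flap with the yellow edge fully down over it. Then push the sprung orange tensioner arm back, away from you, past the click of its pawl until its pointer stands in the green band, never onto its end stop beyond, and keep holding it there against its spring: finish while still holding, do not let it rest back on the pawl. Leave the parts lying round the rig alone.

Things in the scene. Friction and masses are not known exactly. Their poses are not given: they have to be found in the camera images.
- rig: The fixed rig: dark steel base plate 170 (x) x 395 (y) x 12 mm spanning x -85..85, y -215..180 mm from its origin on the worktop; x away from the robot, y to the left at yaw 0. On its left part a grey open-topped housing 130 x 150 mm, centred at x 0, y +80 mm, rim at z 97 mm, with a flap hinged on its left and right rims. On its right part the tensioner arm swings level.
- inner_flap (a joint): Angle of the plain pale aluminium flap (left rim, hinge along the rig's x): 0 = folded fully down, level; 1.57 = upright; it starts open, leaning outward (1.65 to 2.1), limit 2.3. A stiff hinge: it stays where it is left; about 1 N at its edge moves it.
- inner_hinge (a point): Middle of the aluminium flap's hinge line, at x 0, y +153, z 100 mm in the rig's frame. The flap, 126 mm wide along the hinge and 4 mm thick, reaches 80 mm from here towards the rig's -y when down.
- inner_edge (a point): Middle of the aluminium flap's free edge, 80 mm from its hinge, half-way through its thickness.
- outer_flap (a joint): Angle of the blue flap with the yellow edge strip (right rim): 0 = folded fully down, level, lapping 18 mm over the aluminium flap with a 2 mm gap; 1.57 = upright; starts open, leaning outward (1.65 to 2.1), limit 2.3. Same stiff hinge. The flaps collide if they are folded in the wrong order.
- outer_hinge (a point): Middle of the blue flap's hinge line, at x 0, y +7, z 106 mm in the rig's frame. The flap, 126 mm wide and 4 mm thick, reaches 82 mm from here towards the rig's +y when down.
- outer_edge (a point): Middle of the blue flap's free edge, 82 mm from its hinge, half-way through its thickness.
- tensioner (a joint): Angle of the tensioner about its upright pivot: 0 = sprung forward on its rest, where it starts; it grows as the arm is pushed back (counter-clockwise from above), hard end stop at 0.87. The pawl clicks up behind its catch pin at about 0.5; let go after that, it rests back on the pawl at 0.49. Pointer over the green band: 0.63 to 0.75; red from 0.75.
- pivot (a point): Axis of the tensioner's pivot, at x 0, y -35, z 57 mm in the rig's frame. At joint angle a the arm points from the pivot along (sin(a-0.40), -cos(a-0.40)) in the rig's x, y.
- drum (a point): Centre of the black idler drum at the arm's end, 135 mm from the pivot: an upright cylinder 44 mm across, from z 34 to 80 mm, the place to push on (from the robot's side) or to grip. The pointer below it reaches over the coloured scale on the plate.
- tensioner_arm: The orange arm (24 mm wide, 12 mm thick, top at z 58 mm) with the black drum; origin on the worktop below the pivot, its own -y points along the arm to the drum. Its spring pushes forward with 3 N at the drum at the start and 6 N at 0.7 rad; the pawl adds about 1 N before the click.
- pawl (a joint): Brass pawl, a sprung wedge under the arm 85 mm from the pivot: 0 = up, grows to about 0.007 (m) as the arm's pin rides it down, and snaps back to 0 at the click.
- gauge_mid (a point): Bystander: spare white pressure gauge 73 x 62 x 30 mm lying on its back left of the rig; its centre.
- coupler_mid (a point): Bystander: brass coupler 22 mm across, 60 mm high, standing left of the rig; its centre.
- seal_mid (a point): Bystander: black rubber ring 71 mm across, 11 mm thick, right of the rig; its centre.
- washers_mid (a point): Bystander: stack of steel washers 30 mm across, 14 mm high, right of the rig; its centre.

How it is judged:
By the outcome, as a careful person would: the job done as asked, in the order asked, and still so for the second after the job is handed in, while the arm keeps its last pose, push and grip.
It also fails if it takes over 56 s, if anything falls off the work surface, if the arm or the gripper's body presses on something with over 40 N, if the wrist force passes 120 N, or if a joint passes its speed limit or range.

ROBOT

A 7-joint arm with a two-finger parallel gripper is mounted at the origin on a cart in front of the work surface, level with it; the furniture and walls round the work are solid. World frame = base frame: x ahead of the robot, y to its left, z up, the work surface at z = 0. Lengths are in m, angles in rad, forces in N, time in s.
With the tool pointing down it reaches from about 0.35 to 0.9 m from the base axis. Payload 7.2 kg.
Tool frame: the origin (TCP) lies between the finger pads; the fingertips stand 14 mm ahead of it and the grasp point (between the pads) lies 5 mm behind it (r.tip_extent is the distance from the TCP to the fingertips, in m); z points along the fingers, y is the direction in which the jaws open and shut (so a half turn about z gives the same grasp; the last joint's range is limited). The gripper opens to 85 mm and grips with 20 to 120 N. Pads are 22 mm wide; open, the fingers measure 114 mm over their backs; the gripper's body (76 mm by 85 mm) begins 54 mm behind the grasp point. The pads swing forward as they close: fully open they stand 13 mm farther back than shut.
Start: joints at [-1.399, 0.411, -0.013, 1.596, 0.006, 1.134, -0.082], TCP at [0.148, 0.607, 0.245] pointing down, gripper open.
Joint ranges: [-2.95, 2.95], [-0.29, 1.99], [-1.47, 1.44], [0.14, 2.54], [-1.03, 4.17], [0.13, 1.85], [-2.86, 2.86]. Speed limits (rad/s): [2.39, 2.39, 3.01, 3.01, 3.14, 3.14, 3.14].

INTERFACE

Orientations are given as [roll, pitch, yaw] about the fixed x, y, z axes, in that order (R = Rz(yaw) Ry(pitch) Rx(roll)).
In Python, from plant import readout, viewer, r gives the robot as it stands.
- The arm moves only by the shell command python3 -m creep 'ROWS' [OPENING] [FORCE]. ROWS is JSON, a list of rows, each an object with "xyz": the shift along the world's x, y, z in units of 0.15 m (1.0 is 0.15 m), a list of three; "rot": the turn, a rotation vector about the world's x, y, z in units of 90 degrees (1.0 is 90 degrees), a list of three. A call has 1 to 5 rows; each row is the pose to reach, as a shift and turn from the pose commanded when the call began; what a row does not reach only later rows make up. A row lasts 1/12 s, in which the tool goes at most 41.7 mm and 7.16 degrees, less where a joint would pass 70% of its speed; a pose out of reach is approached as far as the arm can. A call with a number of a shift or a turn outside -1 to 1 is refused whole. A call with a gripper value outside its range is refused whole. OPENING is the gripper's target within -1 to 1 (fully open at 1, half-way at 0, shut at -1), set as the call begins (- or left out, the last holds). The fingers move at their own pace and stop on an object; FORCE is the grip in N (left out, the last holds). Time passes only in rows, so rows that repeat a pose let the fingers close. It gives the time, the measured TCP pose, the force and the opening at its end, in the units of the state.
- readout.read_state(): the state, without advancing time (a new reading comes with each control period).
- viewer.capture(name): name is "scene" or "side" or "wrist"; returns the picture (400x640x3 uint8, blue, green, red); there is no depth.
- viewer.camera_info(name): a dict with "intrinsics" (3x3 intrinsics, pixels), "view" (4x4, takes a point from world to camera coordinates); the wrist camera has in their place "hand_eye" (4x4, takes a point from camera to tool coordinates, whose origin is the TCP and whose axes are the flange's). Camera axes: x right, y down, z forward; pixel columns grow to the right and rows downward; lengths in m; the calibration is good to about 2 mm. A picture is of the moment at which its call begins: read the wrist's pose just before it. camera_info takes no time and is no camera call.
- r.hand_in(): hands the job in, once; it reports no verdict.
The state is a dict: "time": time; "q": joint angles; "joint_vel": joint speeds; "joint_torque": joint torques, N m; "tool_pos": TCP position; "orientation": TCP orientation; "force": force on the tool from outside, world axes, zero at the start; "torque": the same for the moment, N m; "opening": opening from 0.0 (shut) to 1.0 (fully open).
Only numpy, scipy, OpenCV 4.12 (cv2) and the standard library are available. Lean on these libraries where they do the work, as an engineer would, in place of code of your own. Each camera call takes 0.05 s, during which the arm holds its last target.

## Working session

There is one attempt and no reset: what is moved stays moved. The work goes in short steps, Python scripts to look and compute and a shell command to move; the robot and the scene stay as the last step left them, time stands still between calls to the robot, and variables do not carry over. Pictures are saved under pics/ and viewed, and the job is handed in when it is done.

```bash
ls -la; mkdir -p pics; python3 - <<'E'
from plant import readout, viewer, r
import cv2
s=readout.read_state(); print(s)
for n in("scene","side"):
    im=viewer.capture(n); cv2.imwrite(f"pics/{n}0.png",im); c=viewer.camera_info(n); print(n,c)
print(viewer.camera_info("wrist"), r.tip_extent)
E
```

```text
total 12
drwxr-xr-x  3 agent agent 4096 Dec  7 01:53 .
drwxr-xr-x 23 root  root  4096 Dec  7 01:53 ..
drwxr-xr-x  2 agent agent 4096 Dec  7 01:53 pics
{'time': 0.0, 'q': array([-1.39918033,  0.411885  , -0.01269335,  1.59706625,  0.00561594,
        1.13429057, -0.08219788]), 'joint_vel': array([ 0.00177514, -0.00095398,  0.00056468, -0.00019712,  0.00092334,
        0.00080894,  0.00223066]), 'joint_torque': array([-3.77734068e-04, -6.00604248e+01,  6.81952313e-01, -2.99417549e+01,
        1.37879670e-02,  9.90196393e-03,  2.35865599e-05]), 'tool_pos': array([0.14839318, 0.6066334 , 0.24445335]), 'orientation': array([-3.13998487e+00,  1.36479964e-04,  2.90179328e+00]), 'force': array([ 0.30366139,  0.27196958, -0.35094329]), 'torque': array([-0.02370233, -0.05026636,  0.03486835]), 'opening': 1.0003062906630702}
scene {'intrinsics': array([[372.40722112,   0.        , 315.03596644],
       [  0.        , 372.40722112, 201.48004365],
       [  0.        ,   0.        ,   1.        ]]), 'view': array([[-0.56438931, -0.82520324, -0.02245715,  0.33694997],
       [-0.35646771,  0.26815
[... 414 characters left out ...]
35301,  0.54341721, -0.77918761,  0.22699733],
       [ 0.41533978, -0.65955579, -0.62648146,  1.35953338],
       [ 0.        ,  0.        ,  0.        ,  1.        ]])}
{'intrinsics': array([[351.69469909,   0.        , 322.13240607],
       [  0.        , 351.69469909, 199.50035213],
       [  0.        ,   0.        ,   1.        ]]), 'hand_eye': array([[ 7.97990834e-04, -9.63758807e-01, -2.66773923e-01,
         6.85852324e-02],
       [ 9.99999626e-01,  6.79949474e-04,  5.34847035e-04,
        -4.61128885e-04],
       [-3.34070752e-04, -2.66774250e-01,  9.63758989e-01,
        -1.28571552e-01],
       [ 0.00000000e+00,  0.00000000e+00,  0.00000000e+00,
         1.00000000e+00]])} 0.014
```

View pics/scene0.png

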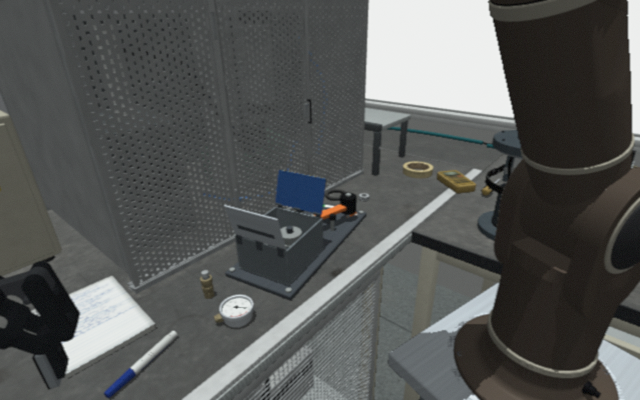

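View pics/side0.png

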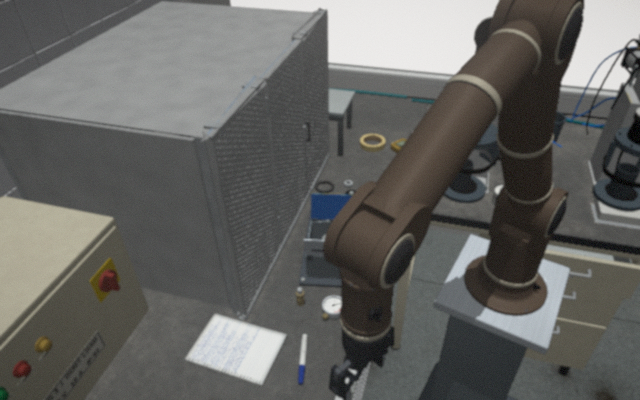

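The scene picture shows the rig around (300,240), gauge (237,310), coupler (208,283), and the drum near (348,203). The rig also shows in the side view, partly hidden. Next I'll enlarge it to find the plate corners.

```bash
python3 - <<'E'
import cv2
im=cv2.imread("pics/scene0.png")
c=im[160:310,190:390]; cv2.imwrite("pics/s0c.png",cv2.resize(c,(800,600),interpolation=cv2.INTER_CUBIC))
im=cv2.imread("pics/side0.png")
c=im[170:330,260:400]; cv2.imwrite("pics/d0c.png",cv2.resize(c,None,fx=3.7,fy=3.7,interpolation=cv2.INTER_CUBIC))
E
```

```text
(no output)
```

View pics/s0c.png

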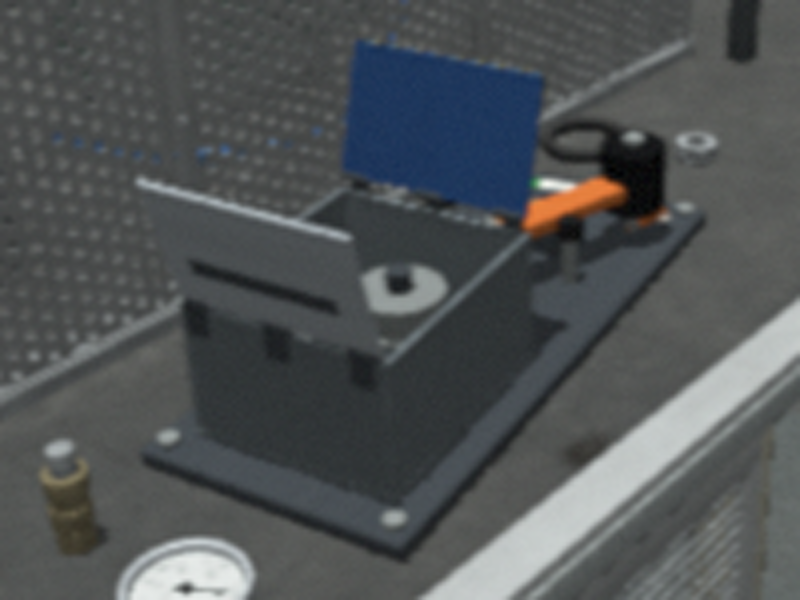

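View pics/d0c.png

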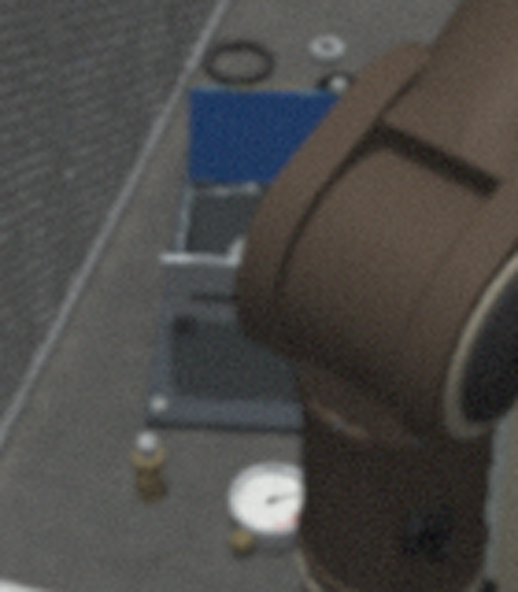

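```bash
cat > h.py <<'E'
import numpy as np, cv2
from scipy.optimize import least_squares
from plant import readout, viewer, r
from scipy.spatial.transform import Rotation as Ro
def proj(n,P):
    c=viewer.camera_info(n); P=np.atleast_2d(P)
    p=(c["view"][:3,:3]@P.T).T+c["view"][:3,3]; u=(c["intrinsics"]@p.T).T
    return u[:,:2]/u[:,2:]
def ray(n,uv,z):
    c=viewer.camera_info(n); R=c["view"][:3,:3]; t=c["view"][:3,3]
    o=-R.T@t; d=R.T@np.linalg.inv(c["intrinsics"])@np.array([*uv,1.]); return o+d*(z-o[2])/d[2]
def rig2w(p,P):
    P=np.atleast_2d(P); c,s=np.cos(p[2]),np.sin(p[2])
    return np.c_[p[0]+c*P[:,0]-s*P[:,1],p[1]+s*P[:,0]+c*P[:,1],P[:,2]]
def flap_in(a,x=0,d=.08): # inner
    return [x,.153-d*np.cos(a),.1+d*np.sin(a)]
def flap_out(a,x=0,d=.082):
    return [x,.007+d*np.cos(a),.106+d*np.sin(a)]
E
python3 - <<'E'
from h import *
S=lambda u,v:(190+u/4,160+v/4)
pts=[((-.085,.18,.012),S(405,545)),((.085,.18,.012),S(146,452)),((-.085,-.215,.012),S(704,212)),((-.065,.155,.097),S(388,360)),((-.065,.005,.097),S(528,235))]
for P,uv in pts: print(P,ray("scene",uv,P[2]).round(3))
A=np.array([p for p,_ in pts]);U=np.array([u for _,u in pts])
f=least_squares(lambda p:(proj("scene",rig2w(p,A))-U).ravel(),[.6,0,0]); print(f.x,f.fun.reshape(-1,2).round(1))
p=f.x
# flap angles: edge corners
for nm,fn,cs in(("in",flap_in,[(-.063,S(350,238)),(.063,S(138,181))]),("out",flap_out,[(-.063,S(543,75)),(.063,S(357,42))])):
    g=least_squares(lambda a:np.concatenate([proj("scene",rig2w(p,[fn(a[0],x)]))[0]-u for x,u in cs]),[1.8]); print(nm,g.x,g.fun.round(1))
print("drum",rig2w(p,[[np.sin(-.4)*.135,-.035-np.cos(.4)*.135,.08]]),proj("scene",rig2w(p,[[np.sin(-.4)*.135,-.035-np.cos(.4)*.135,.08]])), S(634,138))
for n,uv,z in(("gauge",S(190,590),.03),("coup",S(68,500),.03)): print(n,ray("scene",uv,z))
E
```

```text
(-0.085, 0.18, 0.012) [0.349 0.226 0.012]
(0.085, 0.18, 0.012) [0.495 0.301 0.012]
(-0.085, -0.215, 0.012) [ 0.522 -0.12   0.012]
(-0.065, 0.155, 0.097) [0.382 0.211 0.097]
(-0.065, 0.005, 0.097) [0.443 0.084 0.097]
[0.50582051 0.10393997 0.47080268] [[ 0.2  0.3]
 [-1.8 -0.7]
 [ 0.3 -1.4]
 [ 0.3  1.3]
 [ 1.1 -1.1]]
in [1.84492242] [ 0.5 -0.1 -0.4  0.2]
out [1.86736022] [ 0.7 -0.5 -0.7 -1.3]
drum [[ 0.53124695 -0.06191395  0.08      ]] [[347.88407327 195.1428075 ]] (348.5, 194.5)
gauge [0.36231926 0.33143584 0.03      ]
coup [0.45772188 0.35465469 0.03      ]
```

```bash
cat >> h.py <<'E'
P0=np.array([.5058,.1039,.4708])
def w2rig(P,p=P0):
    c,s=np.cos(p[2]),np.sin(p[2]); d=np.asarray(P)[:2]-p[:2]; return np.array([c*d[0]+s*d[1],-s*d[0]+c*d[1],P[2]])
def go(x,y,ztip,yawrel=None,p=P0):
    "rig target of tool axis, tip height; yawrel: tool y rel. to rig y"
    s=readout.read_state(); t=rig2w(p,[[x,y,ztip+.014]])[0]
    print("t",round(s["time"],2),"at rig",w2rig(s["tool_pos"],p).round(4),"F",s["force"].round(1),"shift",((t-s["tool_pos"])/.15).round(3),"len mm",round(1e3*np.linalg.norm(t-s["tool_pos"])))
    R=Ro.from_euler("xyz",s["orientation"])
    if yawrel is not None:
        a=p[2]+yawrel; y_=np.array([-np.sin(a),np.cos(a),0]); z_=np.array([0,0,-1.]); Rt=Ro.from_matrix(np.c_[np.cross(y_,z_),y_,z_])
        print("rot",((Rt*R.inv()).as_rotvec()/(np.pi/2)).round(3))
E
python3 - <<'E'
from h import *
S=lambda u,v:(190+u/4,160+v/4)
for n,uv,z in(("cabL",S(0,400),0),("cabR",S(690,40),0),("ring",S(585,142),.005),("wash",S(697,148),.01)):
    q=ray("scene",uv,z); print(n,q.round(3),w2rig(q).round(3))
go(0,.215,.231,0)
E
```

```text
cabL [0.609 0.346 0.   ] [0.202 0.169 0.   ]
cabR [ 0.794 -0.343  0.   ] [ 0.054 -0.529  0.   ]
ring [ 0.672 -0.131  0.005] [ 0.042 -0.285  0.005]
wash [ 0.605 -0.186  0.01 ] [-0.043 -0.303  0.01 ]
t 0.1 at rig [-0.0905  0.6102  0.2445] F [-0.4 -0.6  0.3] shift [ 1.733 -2.075  0.003] len mm 405
rot [0.001 0.    0.452]
```

```bash
python3 -m creep '[{"xyz":[0.17,-0.2,0],"rot":[0,0,0.06]},{"xyz":[0.34,-0.4,0],"rot":[0,0,0.12]},{"xyz":[0.5,-0.6,0],"rot":[0,0,0.19]},{"xyz":[0.67,-0.8,0],"rot":[0,0,0.25]},{"xyz":[0.84,-1.0,0],"rot":[0,0,0.3]}]' -1 20; python3 -c "
from h import *
go(0,.215,.231,0)"
```

```text
time: 0.52
tool_pos: [0.2752, 0.4553, 0.2449]
orientation: [-3.141, -0.0, -2.905]
force: [1.6, 0.6, 0.1]
opening: 0.299
t 0.52 at rig [-0.0461  0.4178  0.2449] F [1.6 0.6 0.1] shift [ 8.870e-01 -1.066e+00  1.000e-03] len mm 208
rot [ 0.    -0.     0.149]
```

```bash
python3 -m creep '[{"xyz":[0.2,-0.2,0],"rot":[0,0,0.05]},{"xyz":[0.38,-0.4,0],"rot":[0,0,0.1]},{"xyz":[0.56,-0.6,0],"rot":[0,0,0.15]},{"xyz":[0.74,-0.8,0],"rot":[0,0,0.15]},{"xyz":[0.89,-1.0,0],"rot":[0,0,0.15]}]' -1; python3 - <<'E'
from h import *
go(0,.215,.15,0)
s=readout.read_state(); print(list(s["tool_pos"]),list(s["orientation"]))
cv2.imwrite("pics/s1.png",viewer.capture("scene"));cv2.imwrite("pics/w1.png",viewer.capture("wrist"))
im=cv2.imread("pics/s1.png")
cv2.imwrite("pics/s1c.png",cv2.resize(im[110:310,170:390],(660,600),interpolation=cv2.INTER_CUBIC))
E
```

```text
time: 0.93
tool_pos: [0.4094, 0.305, 0.2452]
orientation: [-3.141, 0.0, -2.675]
force: [0.0, -0.6, -0.1]
opening: 0.002
t 0.93 at rig [0.0053 0.2229 0.2452] F [ 0.  -0.6 -0.1] shift [-0.008 -0.063 -0.541] len mm 82
rot [0.    0.    0.003]
[np.float64(0.4094483208529071), np.float64(0.304993741812225), np.float64(0.24518739954059252)] [np.float64(-3.141380981378784), np.float64(0.00014913639422808878), np.float64(-2.674865217436261)]
```

View pics/s1c.png

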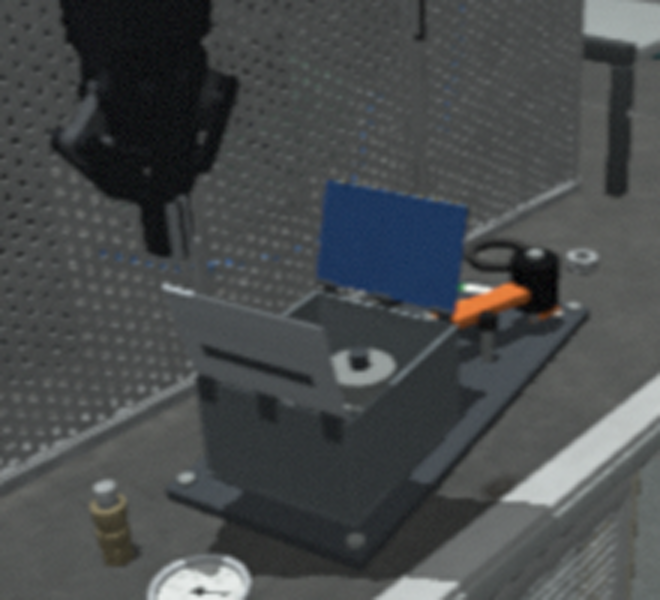

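View pics/w1.png

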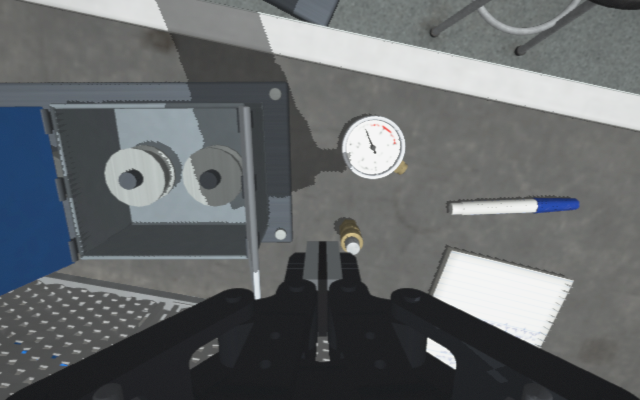

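The wrist view shows the flap's free edge at u≈250 (v 105–300), the closed fingers at (322,250) outside the flap, and plate corners at (288,83) and (291,241). I'll use those corners to refine the rig pose.

```bash
cat >> h.py <<'E'
def wcam(s):
    H=viewer.camera_info("wrist")["hand_eye"]; T=np.eye(4); T[:3,:3]=Ro.from_euler("xyz",s["orientation"]).as_matrix(); T[:3,3]=s["tool_pos"]
    return T@H
def wproj(s,P):
    C=wcam(s); K=viewer.camera_info("wrist")["intrinsics"]; p=(np.atleast_2d(P)-C[:3,3])@C[:3,:3]; u=(K@p.T).T; return u[:,:2]/u[:,2:]
def wray(s,uv,z):
    C=wcam(s); K=viewer.camera_info("wrist")["intrinsics"]; d=C[:3,:3]@np.linalg.inv(K)@np.array([*uv,1.]); return C[:3,3]+d*(z-C[2,3])/d[2]
E
python3 - <<'E'
from h import *
s=dict(tool_pos=np.array([0.40945,0.30499,0.24519]),orientation=[-3.14138,0.00015,-2.67487])
A=np.array([(-.085,.18,.012),(.085,.18,.012),(-.065,.155,.097),(-.065,.005,.097),(.065,.005,.097)])
print(wproj(s,rig2w(P0,A)).round(0))
for uv,z in(((288,83),.012),((291,241),.012),((57,104),.097),((77,262),.097)): print(wray(s,uv,z).round(4),w2rig(wray(s,uv,z)).round(4))
for x in(-.063,.063): print(wproj(s,rig2w(P0,[flap_in(1.845,x)])), wproj(s,rig2w(P0,[flap_in(1.845,x,0)])))
print(wproj(s,s["tool_pos"]-[0,0,.014]))
E
python3 - <<'E'
import cv2
im=cv2.imread("pics/w1.png"); cv2.imwrite("pics/w1c.png",cv2.resize(im[70:310,20:340],(800,600),interpolation=cv2.INTER_CUBIC))
E
```

```text
[[277.  79.]
 [283. 242.]
 [232. 100.]
 [ 34. 101.]
 [ 67. 258.]]
[0.347  0.2365 0.012 ] [-0.0813  0.1902  0.012 ]
[0.4954 0.3103 0.012 ] [0.0844 0.1887 0.012 ]
[0.44   0.0953 0.097 ] [-0.0625  0.0222  0.097 ]
[0.5611 0.1461 0.097 ] [0.0685 0.0125 0.097 ]
[[231.42795513 102.87824114]] [[228.11962164 102.7498795 ]]
[[245.73822091 308.61385312]] [[239.23392682 257.17652397]]
[[321.05558761 262.87290452]]
```

View pics/w1c.png

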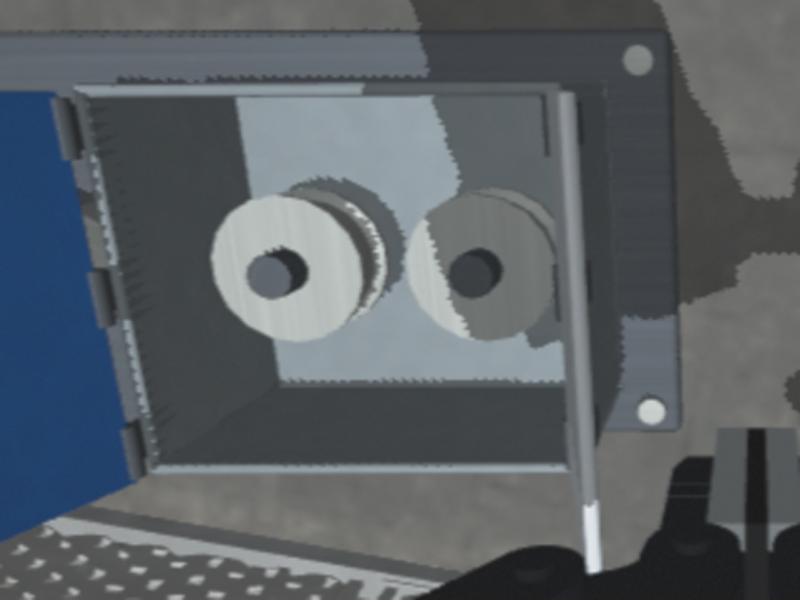

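```bash
python3 - <<'E'
from h import *
s=dict(tool_pos=np.array([0.40945,0.30499,0.24519]),orientation=[-3.14138,0.00015,-2.67487])
S=lambda u,v:(190+u/4,160+v/4)
A=np.array([(-.085,.18,.012),(.085,.18,.012),(-.085,-.215,.012),(-.065,.155,.097),(-.065,.005,.097)]);U=np.array([S(405,545),S(146,452),S(704,212),S(388,360),S(528,235)])
B=np.array([(-.085,.18,.012),(.085,.18,.012),(-.065,.005,.097),(.065,.005,.097)]);V=np.array([(287,82.8),(292.8,242),(51,105),(81,258)])
fw=lambda p:(wproj(s,rig2w(p,B))-V).ravel()
fs=lambda p:(proj("scene",rig2w(p,A))-U).ravel()
for nm,f in(("w",fw),("both",lambda p:np.r_[fw(p),2*fs(p)])):
    g=least_squares(f,P0); p=g.x; print(nm,p.round(4)); print(fw(p).round(1),fs(p).round(1))
    h=least_squares(lambda a:np.concatenate([wproj(s,rig2w(p,[flap_in(a[0],x)]))[0]-u for x,u in((-.063,(247,108)),(.063,(257,299)))]),[1.8]); print("inner",h.x,h.fun.round(1))
E
```

```text
w [0.5026 0.1148 0.4694]
[ 2.1 -1.3  0.4  1.5 -1.8 -1.6 -0.1  2.5] [-3.9  3.4 -6.1  1.9 -1.8  0.2 -3.9  4.  -2.   0.9]
inner [1.80818245] [ 0.1 -0.7  1.7 13.4]
both [0.5031 0.1112 0.4767]
[-2.2 -4.  -2.2 -0.6 -7.4 -3.2 -3.9  1.2] [-1.7  2.5 -4.3  1.4 -1.4 -0.5 -1.7  3.2 -0.7  0.2]
inner [1.8525609] [-0.8 -5.5  2.4  9.2]
```

```bash
python3 - <<'E'
from h import *
s=readout.read_state(); print(s["tool_pos"],s["orientation"],s["joint_vel"].round(3)); im=viewer.capture("wrist"); cv2.imwrite("pics/w2.png",im)
s2=readout.read_state(); print(s2["tool_pos"])
a=cv2.imread("pics/w1.png"); print(cv2.phaseCorrelate(np.float32(a[60:220,20:600,1]),np.float32(im[60:220,20:600,1])))
E
```

```text
[0.41208208 0.30086189 0.24517915] [-3.13859726e+00  7.35018569e-05 -2.68432628e+00] [-0.062  0.007 -0.09  -0.009 -0.031 -0.004 -0.087]
[0.40986421 0.30401603 0.24510114]
((-4.175545877574052, 0.7034032858947938), 0.8779181098937988)
```

```bash
python3 - <<'E'
from h import *
viewer.capture("side")
s=readout.read_state(); im=viewer.capture("wrist"); cv2.imwrite("pics/w3.png",im); s2=readout.read_state()
for q in(s,s2):print(q["tool_pos"],q["orientation"],q["joint_vel"].round(3))
a=cv2.imread("pics/w1.png"); (dx,dy),_=cv2.phaseCorrelate(np.float32(a[60:220,20:600,1]),np.float32(im[60:220,20:600,1])); print(dx,dy)
S=lambda u,v:(190+u/4,160+v/4)
A=np.array([(-.085,.18,.012),(.085,.18,.012),(-.085,-.215,.012),(-.065,.155,.097),(-.065,.005,.097)]);U=np.array([S(405,545),S(146,452),S(704,212),S(388,360),S(528,235)])
B=np.array([(-.085,.18,.012),(.085,.18,.012),(-.065,.005,.097),(.065,.005,.097)]);V=np.array([(287,82.8),(292.8,242),(51,105),(81,258)])+[dx,dy]
fw=lambda p:(wproj(s,rig2w(p,B))-V).ravel()
fs=lambda p:(proj("scene",rig2w(p,A))-U).ravel()
for nm,f in(("w",fw),("both",lambda p:np.r_[fw(p),2*fs(p)])):
    g=least_squares(f,P0); p=g.x; print(nm,p.round(4)); print(fw(p).round(1),fs(p).round(1))
E
```

```text
[0.408393   0.30612432 0.24510285] [ 3.14155386e+00 -4.92768581e-04 -2.67751988e+00] [-0.036  0.004 -0.04  -0.007 -0.006 -0.002 -0.007]
[0.40749996 0.3073994  0.2450975 ] [ 3.14112596e+00 -5.84077264e-04 -2.67479485e+00] [-0.025  0.003 -0.019 -0.003  0.    -0.001 -0.   ]
-11.308873521743067 1.6319123388599195
w [0.5066 0.1072 0.4631]
[ 3.3 -0.8  2.3  1.6 -3.4 -1.4 -0.9  2.3] [-2.2  0.7 -3.7 -0.7 -0.3 -1.  -2.   1.7 -0.4 -0.7]
both [0.5063 0.1059 0.4695]
[ 1.7 -2.9  1.8 -0.1 -5.4 -2.6 -1.7  1.4] [-0.9  0.5 -2.8 -0.5 -0.3 -1.2 -0.8  1.5  0.2 -0.9]
```

```bash
sed -i 's/^P0=.*/P0=np.array([.5063,.1062,.467])/' h.py; python3 -c "
from h import *
go(0,.212,.15,0)"
```

```text
t 1.18 at rig [0.0024 0.2241 0.2451] F [-0.4  0.8 -0.5] shift [ 0.022 -0.079 -0.541] len mm 82
rot [-0. -0.  0.]
```

```bash
python3 -m creep '[{"xyz":[0.01,-0.03,-0.2]},{"xyz":[0.02,-0.06,-0.4]},{"xyz":[0.02,-0.08,-0.54]},{"xyz":[0.02,-0.08,-0.54]}]'; python3 -c "
from h import *
go(0,.1355,.15)"
```

```text
t 1.18 at rig [0.0024 0.2241 0.2451] F [-0.4  0.8 -0.5] shift [ 0.252 -0.535 -0.541] len mm 120invalid input
```

Rows need "rot" as well.

```bash
python3 -m creep '[{"xyz":[0.01,-0.03,-0.2],"rot":[0,0,0]},{"xyz":[0.02,-0.06,-0.4],"rot":[0,0,0]},{"xyz":[0.02,-0.08,-0.54],"rot":[0,0,0]},{"xyz":[0.02,-0.08,-0.54],"rot":[0,0,0]}]'; python3 -c "
from h import *
go(0,.1355,.15)"
```

```text
time: 1.52
tool_pos: [0.4078, 0.2944, 0.1603]
orientation: [-3.14, -0.007, -2.672]
force: [-0.5, 0.1, -0.6]
opening: 0.002
t 1.52 at rig [-0.0033  0.2124  0.1603] F [-0.5  0.1 -0.6] shift [ 0.25  -0.448  0.025] len mm 77
```

```bash
python3 -m creep '[{"xyz":[0.04,-0.09,0],"rot":[0,0,0]},{"xyz":[0.09,-0.18,0],"rot":[0,0,0]},{"xyz":[0.14,-0.27,0],"rot":[0,0,0]},{"xyz":[0.19,-0.36,0],"rot":[0,0,0]},{"xyz":[0.24,-0.45,0],"rot":[0,0,0]}]'; python3 - <<'E'
from h import *
go(0,.1225,.140)
go(0,.1125,.124)
go(0,.1075,.100)
s=readout.read_state();cv2.imwrite("pics/s3.png",viewer.capture("scene"));cv2.imwrite("pics/w4.png",viewer.capture("wrist"))
im=cv2.imread("pics/s3.png")
cv2.imwrite("pics/s3c.png",np.hstack([cv2.resize(im[130:310,190:390],(400,360)),cv2.resize(cv2.imread("pics/w4.png")[0:360],(400,225)).repeat(1,0) if 0 else cv2.copyMakeBorder(cv2.resize(cv2.imread("pics/w4.png"),(400,250)),0,110,0,0,0)]))
E
```

```text
time: 1.93
tool_pos: [0.4467, 0.2294, 0.1655]
orientation: [3.14, 0.001, -2.672]
force: [-0.4, 1.5, -0.6]
opening: -0.001
t 1.93 at rig [0.0023 0.1369 0.1655] F [-0.4  1.5 -0.6] shift [ 0.03  -0.092 -0.077] len mm 19
t 1.93 at rig [0.0023 0.1369 0.1655] F [-0.4  1.5 -0.6] shift [ 0.06  -0.152 -0.184] len mm 37
t 1.93 at rig [0.0023 0.1369 0.1655] F [-0.4  1.5 -0.6] shift [ 0.075 -0.182 -0.344] len mm 59
```

View pics/s3c.png

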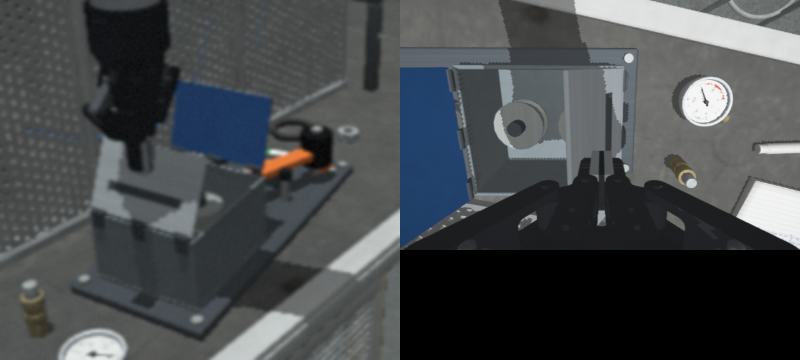

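The flap now leans inward at about 1.1 rad with the fingertips on its outer face, so I'll continue along the arc.

```bash
python3 -m creep '[{"xyz":[0.03,-0.09,-0.08],"rot":[0,0,0]},{"xyz":[0.045,-0.12,-0.13],"rot":[0,0,0]},{"xyz":[0.06,-0.15,-0.18],"rot":[0,0,0]},{"xyz":[0.07,-0.17,-0.26],"rot":[0,0,0]},{"xyz":[0.075,-0.18,-0.34],"rot":[0,0,0]}]'; python3 - <<'E'
from h import *
go(0,.1075,.099)
s=readout.read_state();cv2.imwrite("pics/s4.png",viewer.capture("scene"));cv2.imwrite("pics/w5.png",viewer.capture("wrist"))
go(0,.1075,.099)
im=cv2.imread("pics/s4.png")
cv2.imwrite("pics/s4c.png",np.hstack([cv2.resize(im[130:310,190:390],(400,360)),cv2.copyMakeBorder(cv2.resize(cv2.imread("pics/w5.png"),(400,250)),0,110,0,0,0)]))
E
```

```text
time: 2.45
tool_pos: [0.4589, 0.2018, 0.1141]
orientation: [3.141, 0.002, -2.674]
force: [-29.3, -8.2, 146.9]
opening: -0.003
t 2.45 at rig [0.0007 0.1067 0.1141] F [-29.3  -8.2 146.9] shift [-0.007  0.003 -0.007] len mm 2
t 2.55 at rig [0.0004 0.1068 0.1157] F [-7.  -4.  26.5] shift [-0.005  0.003 -0.018] len mm 3
```

View pics/s4c.png

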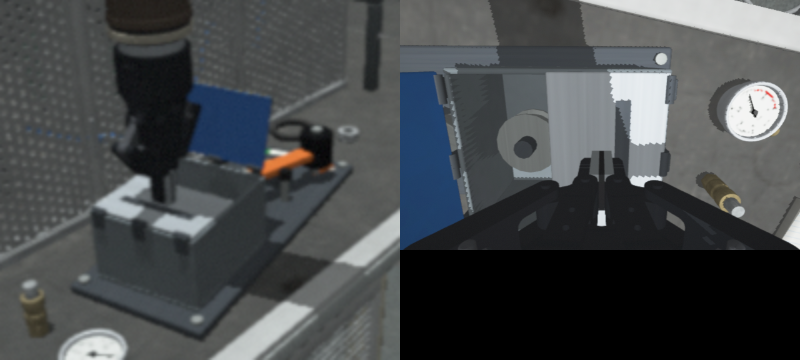

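The aluminium flap lies down level: the tip rests at z 0.1017, matching its 0.102 top face. But the final press came in too fast, and the force reading spiked to about 147 N at touchdown, over the 120 N limit. I'll bring later contacts in much more slowly and report this at the end. Now I'll lift and go over to the blue flap's outer side.

```bash
python3 -m creep '[{"xyz":[0,0,0.1],"rot":[0,0,0]},{"xyz":[0,0,0.34],"rot":[0,0,0]},{"xyz":[0,0,0.6],"rot":[0,0,0]},{"xyz":[0.01,-0.02,0.83],"rot":[0,0,0]},{"xyz":[0.05,-0.1,0.9],"rot":[0,0,0]}]'; python3 -c "
from h import *
go(0,-.062,.235)"
```

```text
time: 2.97
tool_pos: [0.4664, 0.1891, 0.2533]
orientation: [3.14, 0.006, -2.671]
force: [0.5, 0.2, 0.7]
opening: -0.005
t 2.97 at rig [0.0017 0.092  0.2533] F [0.5 0.2 0.7] shift [ 0.452 -0.922 -0.029] len mm 154
```

```bash
python3 -m creep '[{"xyz":[0.09,-0.18,0],"rot":[0,0,0]},{"xyz":[0.18,-0.37,0],"rot":[0,0,0]},{"xyz":[0.27,-0.56,0],"rot":[0,0,0]},{"xyz":[0.36,-0.75,0],"rot":[0,0,0]},{"xyz":[0.45,-0.92,0],"rot":[0,0,0]}]'; python3 - <<'E'
from h import *
for i in range(2): viewer.capture("side")
cv2.imwrite("pics/s5.png",viewer.capture("scene"))
viewer.capture("side")
s=readout.read_state();cv2.imwrite("pics/w6.png",viewer.capture("wrist"))
go(0,-.06,.155,0)
print(list(s["tool_pos"]),list(s["orientation"]))
im=cv2.imread("pics/s5.png")
cv2.imwrite("pics/s5c.png",cv2.resize(im[120:300,200:400],(666,600),interpolation=cv2.INTER_CUBIC))
E
```

```text
time: 3.38
tool_pos: [0.5334, 0.0468, 0.2482]
orientation: [3.141, -0.001, -2.674]
force: [0.7, -1.3, -0.2]
opening: -0.004
t 3.63 at rig [-0.0022 -0.0631  0.2479] F [-0.9 -0.   0.4] shift [ 0.004  0.025 -0.526] len mm 79
rot [-0.    -0.001 -0.001]
[np.float64(0.5330610748079728), np.float64(0.047874775736906704), np.float64(0.24783722678140402)] [np.float64(3.141021646148179), np.float64(-0.0010444250128252008), np.float64(-2.6755227267760624)]
```

View pics/s5c.png

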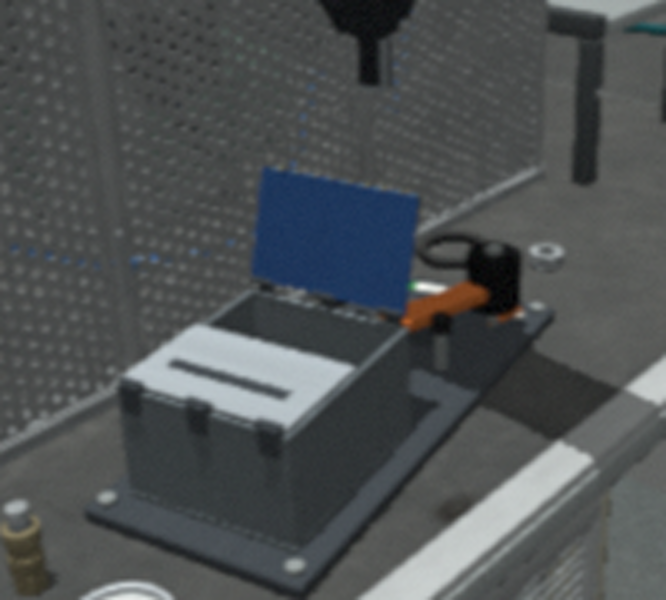

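View pics/w6.png

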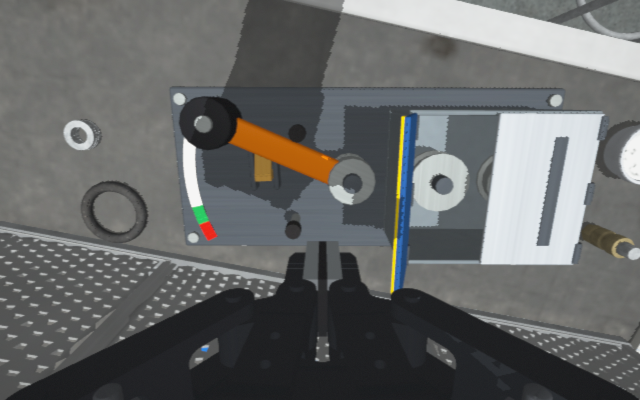

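The wrist view shows the aluminium flap down, the yellow edge at u≈393–408, the drum top at about (205,122), plate corners at (170,87), (565,87) and (187,245), and the green band at (200,214). I'll refit the rig pose.

```bash
python3 - <<'E'
from h import *
s=dict(tool_pos=np.array([0.53306,0.04787,0.24784]),orientation=[3.14102,-.00104,-2.67552])
B=np.array([(-.085,-.215,.012),(-.085,.18,.012),(.085,-.215,.012),(-.063,.073,.102),(.063,.073,.102)]);V=np.array([(170.5,87.5),(564,87.5),(187,245.5),(500,114),(482,263)])
g=least_squares(lambda p:(wproj(s,rig2w(p,B))-V).ravel(),P0); print(g.x.round(4),g.fun.reshape(-1,2).round(1))
p=g.x
h=least_squares(lambda a:np.concatenate([wproj(s,rig2w(p,[flap_out(a[0],x)]))[0]-u for x,u in((-.063,(406,116)),(.063,(394,292)))]),[1.8]); print("outer",h.x,h.fun.round(1))
for a in(0,.1):print("drum",wproj(s,rig2w(p,[[np.sin(a-.4)*.135,-.035-np.cos(a-.4)*.135,.08]])))
print("pivot",wproj(s,rig2w(p,[[0,-.035,.06]])))
# cabinet bottom line in rig frame
for uv in((0,230),(165,262),(350,290)): print("cab",w2rig(wray(s,uv,0),p).round(3))
print("ring",w2rig(wray(s,(113,211),.01),p),"wash",w2rig(wray(s,(82,135),.014),p))
print("green",w2rig(wray(s,(200,214),.012),p))
im=cv2.imread("pics/w6.png"); cv2.imwrite("pics/w6c.png",cv2.resize(im[75:275,150:350],(600,600),interpolation=cv2.INTER_CUBIC))
E
```

```text
[0.5065 0.1052 0.4673] [[-2.6 -0.1]
 [ 3.6 -0.3]
 [-1.3  1.6]
 [ 1.  -1.2]
 [-0.9  1.8]]
outer [1.89618868] [-2.6  1.1 -2.8 30.6]
drum [[205.04362504 125.13530658]]
drum [[200.85560817 140.61184928]]
pivot [[352.12764991 181.9721101 ]]
cab [ 0.069 -0.429  0.   ]
cab [ 0.109 -0.246  0.   ]
cab [ 0.145 -0.029  0.   ]
ring [ 0.04340091 -0.29068326  0.01      ] wash [-0.03879215 -0.30690159  0.014     ]
green [ 0.04624519 -0.19541137  0.012     ]
```

View pics/w6c.png

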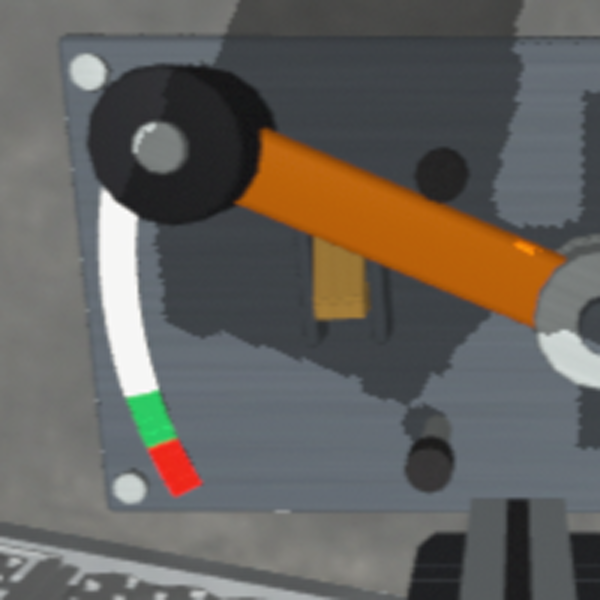

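```bash
sed -i 's/^P0=.*/P0=np.array([.5065,.1055,.467])/' h.py; python3 -m creep '[{"xyz":[0,0.02,-0.2],"rot":[0,0,0]},{"xyz":[0,0.02,-0.4],"rot":[0,0,0]},{"xyz":[0,0.02,-0.53],"rot":[0,0,0]},{"xyz":[0,0.02,-0.53],"rot":[0,0,0]}]'; python3 -c "
from h import *
go(0,-.06,.155,0);go(0,.022,.155)"
```

```text
time: 3.97
tool_pos: [0.5301, 0.0524, 0.1649]
orientation: [3.139, -0.007, -2.671]
force: [-0.8, 0.0, 0.1]
opening: 0.001
t 3.97 at rig [-0.0028 -0.058   0.1649] F [-0.8  0.   0.1] shift [ 0.023 -0.003  0.027] len mm 5
rot [ 0.    -0.005 -0.002]
t 3.97 at rig [-0.0028 -0.058   0.1649] F [-0.8  0.   0.1] shift [-0.223  0.485  0.027] len mm 80
```

```bash
python3 -m creep '[{"xyz":[-0.04,0.09,0],"rot":[0,0,0]},{"xyz":[-0.09,0.19,0],"rot":[0,0,0]},{"xyz":[-0.14,0.29,0],"rot":[0,0,0]},{"xyz":[-0.18,0.39,0],"rot":[0,0,0]},{"xyz":[-0.23,0.48,0],"rot":[0,0,0]}]'; python3 - <<'E'
from h import *
go(0,.037,.146)
go(0,.047,.131)
go(0,.051,.120)
s=readout.read_state();cv2.imwrite("pics/w7.png",viewer.capture("wrist"))
E
```

```text
time: 4.38
tool_pos: [0.4988, 0.1244, 0.1702]
orientation: [-3.141, 0.002, -2.673]
force: [0.7, -1.3, -0.4]
opening: -0.002
t 4.38 at rig [0.0016 0.0204 0.1702] F [ 0.7 -1.3 -0.4] shift [-0.059  0.094 -0.068] len mm 20
t 4.38 at rig [0.0016 0.0204 0.1702] F [ 0.7 -1.3 -0.4] shift [-0.089  0.153 -0.168] len mm 37
t 4.38 at rig [0.0016 0.0204 0.1702] F [ 0.7 -1.3 -0.4] shift [-0.101  0.177 -0.241] len mm 47
```

View pics/w7.png

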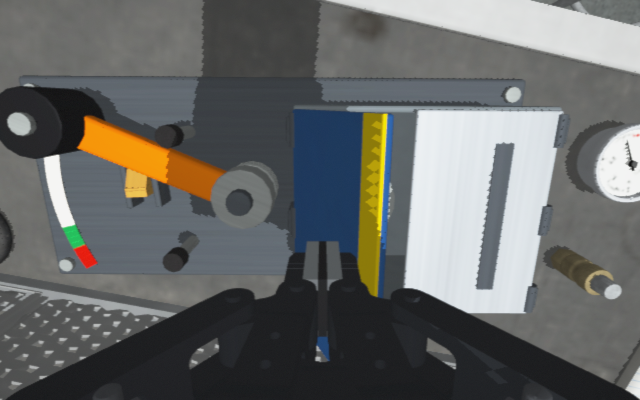

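The blue flap leans inward (yellow strip at u≈370) with the fingers on its outer face at (322,250). I'll continue slowly.

```bash
python3 -m creep '[{"xyz":[-0.03,0.06,-0.04],"rot":[0,0,0]},{"xyz":[-0.06,0.1,-0.07],"rot":[0,0,0]},{"xyz":[-0.08,0.13,-0.12],"rot":[0,0,0]},{"xyz":[-0.09,0.15,-0.17],"rot":[0,0,0]},{"xyz":[-0.095,0.165,-0.21],"rot":[0,0,0]}]'; python3 -c "
from h import *
viewer.capture('side')
go(0,.0525,.112);go(0,.0525,.107)"
```

```text
time: 4.85
tool_pos: [0.4838, 0.1476, 0.1363]
orientation: [3.141, -0.001, -2.674]
force: [-1.1, -0.4, 0.2]
opening: -0.002
t 4.9 at rig [-0.0018  0.0481  0.1352] F [-0.1 -0.5 -1. ] shift [-0.003  0.032 -0.061] len mm 10
t 4.9 at rig [-0.0018  0.0481  0.1352] F [-0.1 -0.5 -1. ] shift [-0.003  0.032 -0.095] len mm 15
```

```bash
python3 -m creep '[{"xyz":[0,0.01,-0.015],"rot":[0,0,0]},{"xyz":[0,0.02,-0.03],"rot":[0,0,0]},{"xyz":[0,0.03,-0.045],"rot":[0,0,0]},{"xyz":[0,0.03,-0.058],"rot":[0,0,0]},{"xyz":[0,0.03,-0.058],"rot":[0,0,0]}]'; python3 -c "
from h import *
go(0,.0525,.107)"
```

```text
time: 5.32
tool_pos: [0.4844, 0.1518, 0.1283]
orientation: [3.142, -0.0, -2.675]
force: [-0.5, 0.4, 0.8]
opening: -0.001
t 5.32 at rig [0.0011 0.0513 0.1283] F [-0.5  0.4  0.8] shift [-0.01   0.004 -0.048] len mm 7
```

```bash
python3 -m creep '[{"xyz":[0,0,-0.006],"rot":[0,0,0]},{"xyz":[0,0,-0.012],"rot":[0,0,0]},{"xyz":[0,0,-0.018],"rot":[0,0,0]},{"xyz":[0,0,-0.024],"rot":[0,0,0]},{"xyz":[0,0,-0.024],"rot":[0,0,0]}]';python3 -m creep '[{"xyz":[0,0,-0.004],"rot":[0,0,0]},{"xyz":[0,0,-0.008],"rot":[0,0,0]},{"xyz":[0,0,-0.008],"rot":[0,0,0]}]'; python3 -c "
from h import *
go(0,.0525,.107)"
```

```text
time: 5.73
tool_pos: [0.4845, 0.1519, 0.1249]
orientation: [3.142, 0.0, -2.675]
force: [0.2, -0.5, 0.6]
opening: -0.001
time: 5.98
tool_pos: [0.4845, 0.1519, 0.1237]
orientation: [3.142, -0.0, -2.675]
force: [-0.1, -0.1, 0.0]
opening: -0.003
t 5.98 at rig [0.0012 0.0513 0.1237] F [-0.1 -0.1  0. ] shift [-0.011  0.003 -0.018] len mm 3
```

```bash
python3 -m creep '[{"xyz":[0,0,-0.004],"rot":[0,0,0]},{"xyz":[0,0,-0.008],"rot":[0,0,0]},{"xyz":[0,0,-0.008],"rot":[0,0,0]}]';python3 -m creep '[{"xyz":[0,0,-0.003],"rot":[0,0,0]},{"xyz":[0,0,-0.005],"rot":[0,0,0]},{"xyz":[0,0,-0.005],"rot":[0,0,0]}]'
```

```text
time: 6.23
tool_pos: [0.4844, 0.1519, 0.1225]
orientation: [3.142, -0.0, -2.674]
force: [0.3, -0.1, -0.1]
opening: -0.001
time: 6.48
tool_pos: [0.4845, 0.1519, 0.1221]
orientation: [3.141, 0.0, -2.675]
force: [-1.4, -0.3, 4.1]
opening: 0.001
```

```bash
python3 - <<'E'
from h import *
s=readout.read_state();cv2.imwrite("pics/w8.png",viewer.capture("wrist"));cv2.imwrite("pics/s8.png",viewer.capture("scene"))
go(0,.0525,.107)
im=cv2.imread("pics/s8.png")
cv2.imwrite("pics/s8c.png",np.hstack([cv2.resize(im[150:310,200:360],(400,400),interpolation=cv2.INTER_CUBIC),cv2.copyMakeBorder(cv2.resize(cv2.imread("pics/w8.png"),(400,250)),0,150,0,0,0)]))
E
```

```text
t 6.58 at rig [0.0012 0.0513 0.1221] F [-1.3 -0.2  4.7] shift [-0.011  0.003 -0.007] len mm 2
```

View pics/s8c.png

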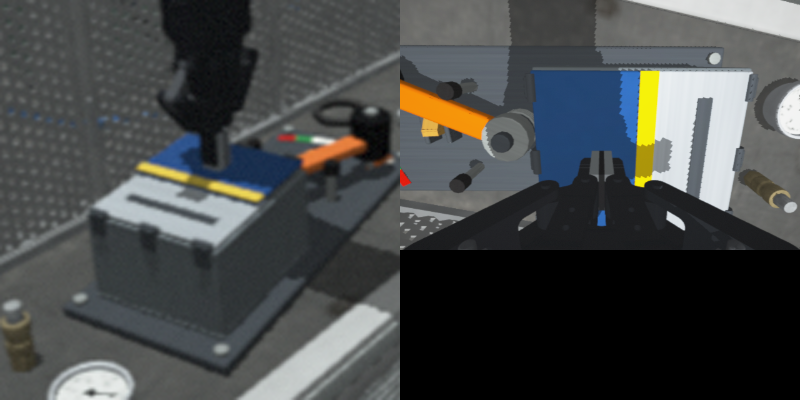

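The blue flap is level over the aluminium one, with the tip at z 0.108 and contact of about 4 N. I'll press slightly more, then lift.

```bash
python3 -m creep '[{"xyz":[0,0,-0.003],"rot":[0,0,0]},{"xyz":[0,0,-0.006],"rot":[0,0,0]},{"xyz":[0,0,-0.006],"rot":[0,0,0]}]'; python3 -m creep '[{"xyz":[0,0,0.05],"rot":[0,0,0]},{"xyz":[0,0,0.25],"rot":[0,0,0]},{"xyz":[0,0,0.45],"rot":[0,0,0]},{"xyz":[0,0,0.6],"rot":[0,0,0]},{"xyz":[0,0,0.65],"rot":[0,0,0]}]'; python3 -c "
from h import *
go(-.0526-.0,-.159,.20);go(-.12,-.14,.20)"
```

```text
time: 6.83
tool_pos: [0.4845, 0.1519, 0.122]
orientation: [3.141, 0.0, -2.675]
force: [-4.5, -1.1, 13.6]
opening: 0.005
time: 7.25
tool_pos: [0.4861, 0.1523, 0.222]
orientation: [-3.141, 0.005, -2.675]
force: [0.1, 0.0, 0.1]
opening: -0.003
t 7.25 at rig [0.0028 0.051  0.222 ] F [0.1 0.  0.1] shift [ 0.3   -1.416 -0.053] len mm 217
t 7.25 at rig [0.0028 0.051  0.222 ] F [0.1 0.  0.1] shift [-0.158 -1.506 -0.053] len mm 227
```

```bash
python3 -c "
from h import *
go(-.1034,-.1379,.20,-.4); print(readout.read_state()['q'].round(2))"
```

```text
t 7.25 at rig [0.0028 0.051  0.222 ] F [0.1 0.  0.1] shift [-0.065 -1.443 -0.053] len mm 217
rot [-0.001  0.003 -0.254]
[-0.53  0.23  0.16  1.91 -0.04  0.99  1.68]
```

```bash
python3 -m creep '[{"xyz":[-0.01,-0.18,0],"rot":[0,0,-0.05]},{"xyz":[-0.02,-0.36,0],"rot":[0,0,-0.1]},{"xyz":[-0.03,-0.54,0],"rot":[0,0,-0.15]},{"xyz":[-0.04,-0.72,0],"rot":[0,0,-0.2]},{"xyz":[-0.05,-0.9,0],"rot":[0,0,-0.25]}]'; python3 -m creep '[{"xyz":[0,-0.15,0],"rot":[0,0,0]},{"xyz":[-0.01,-0.3,0],"rot":[0,0,0]},{"xyz":[-0.02,-0.45,0],"rot":[0,0,0]},{"xyz":[-0.02,-0.54,0],"rot":[0,0,0]},{"xyz":[-0.02,-0.54,0],"rot":[0,0,0]}]'; python3 - <<'E'
from h import *
viewer.capture("side");cv2.imwrite("pics/s9.png",viewer.capture("scene"))
s=readout.read_state();cv2.imwrite("pics/w9.png",viewer.capture("wrist"))
go(-.1034,-.1379,.042,-.4)
t=rig2w(P0,[[np.sin(-.4)*.135,-.035-np.cos(.4)*.135,.08]]); print(wproj(s,t))
E
```

```text
time: 7.67
tool_pos: [0.4764, 0.0156, 0.218]
orientation: [-3.142, -0.001, -3.071]
force: [0.1, -0.4, 0.0]
opening: 0.0
time: 8.08
tool_pos: [0.4734, -0.0674, 0.2181]
orientation: [-3.14, -0.0, -3.072]
force: [0.2, 0.1, -0.6]
opening: -0.0
t 8.23 at rig [-0.1052 -0.136   0.2181] F [1.1 0.5 0.5] shift [ 0.016 -0.006 -1.08 ] len mm 162
rot [-0.    -0.    -0.005]
[[321.29322116 260.86827185]]
```

View pics/w9.png

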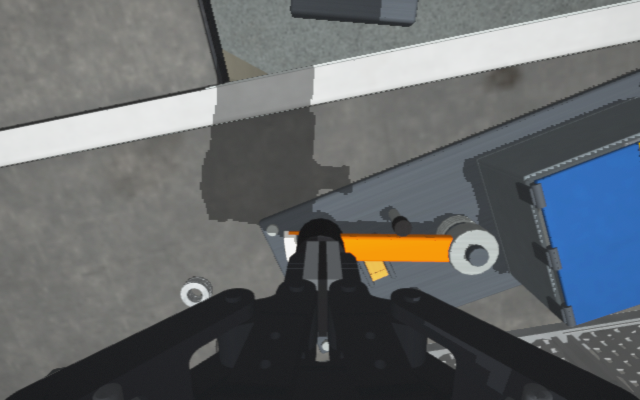

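View pics/s9.png

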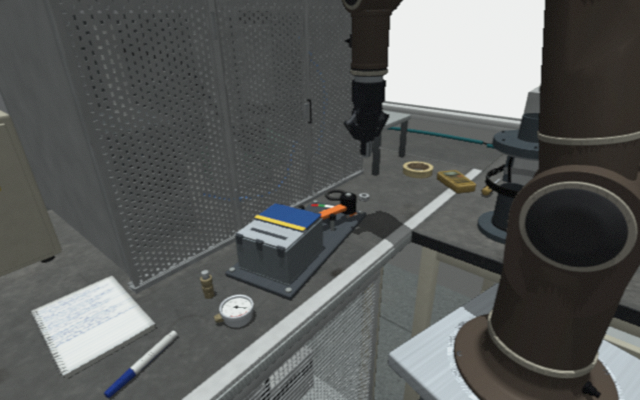

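The fingers line up with the drum (u≈321) and both flaps are down. Next I'll lower on the robot's side of the drum.

```bash
python3 -m creep '[{"xyz":[0.01,0,-0.2],"rot":[0,0,0]},{"xyz":[0.01,0,-0.4],"rot":[0,0,0]},{"xyz":[0.01,0,-0.6],"rot":[0,0,0]},{"xyz":[0.01,0,-0.8],"rot":[0,0,0]},{"xyz":[0.01,0,-0.93],"rot":[0,0,0]}]';python3 -m creep '[{"xyz":[0,0,-0.06],"rot":[0,0,0]},{"xyz":[0,0,-0.12],"rot":[0,0,0]},{"xyz":[0,0,-0.12],"rot":[0,0,0]},{"xyz":[0,0,-0.12],"rot":[0,0,0]}]'; python3 - <<'E'
from h import *
cv2.imwrite("pics/s10.png",viewer.capture("scene"));cv2.imwrite("pics/w10.png",viewer.capture("wrist"))
for a in(0,.1,.2,.3,.4,.5,.6,.69):
    off=.033; t=np.array([np.cos(a-.4),np.sin(a-.4)]); c=np.array([.135*np.sin(a-.4),-.035-.135*np.cos(a-.4)])-off*t
    print(a); go(*c,.043,a-.4)
im=cv2.imread("pics/s10.png")
cv2.imwrite("pics/s10c.png",np.hstack([cv2.resize(im[130:260,290:420],(400,400),interpolation=cv2.INTER_CUBIC),cv2.copyMakeBorder(cv2.resize(cv2.imread("pics/w10.png"),(400,250)),0,150,0,0,0)]))
E
```

```text
time: 8.65
tool_pos: [0.4743, -0.0624, 0.0763]
orientation: [3.141, -0.003, -3.065]
force: [0.3, -0.2, 0.8]
opening: 0.002
time: 8.98
tool_pos: [0.4759, -0.0638, 0.0614]
orientation: [3.141, 0.0, -3.067]
force: [0.1, 0.1, 0.6]
opening: 0.0
0
t 9.08 at rig [-0.1033 -0.1378  0.062 ] F [-0.1  0.7 -0.4] shift [ 0.147  0.009 -0.033] len mm 23
rot [-0.     0.001 -0.005]
0.1
t 9.08 at rig [-0.1033 -0.1378  0.062 ] F [-0.1  0.7 -0.4] shift [ 0.239 -0.002 -0.033] len mm 36
rot [-0.     0.001  0.059]
0.2
t 9.08 at rig [-0.1033 -0.1378  0.062 ] F [-0.1  0.7 -0.4] shift [ 0.331 -0.004 -0.033] len mm 50
rot [-0.     0.001  0.123]
0.3
t 9.08 at rig [-0.1033 -0.1378  0.062 ] F [-0.1  0.7 -0.4] shift [ 0.424  0.003 -0.033] len mm 64
rot [-0.     0.001  0.186]
0.4
t 9.08 at rig [-0.1033 -0.1378  0.062 ] F [-0.1  0.7 -0.4] shift [ 0.515  0.019 -0.033] len mm 77
rot [-0.     0.001  0.25 ]
0.5
t 9.08 at rig [-0.1033 -0.1378  0.062 ] F [-0.1  0.7 -0.4] shift [ 0.604  0.044 -0.033] len mm 91
rot [-0.     0.001  0.314]
0.6
t 9.08 at rig [-0.1033 -0.1378  0.062 ] F [-0.1  0.7 -0.4] shift [ 0.69   0.079 -0.033] len mm 104
rot [-0.     0.001  0.377]
0.69
t 9.08 at rig [-0.1033 -0.1378  0.062 ] F [-0.1  0.7 -0.4] shift [ 0.764  0.116 -0.033] len mm 116
rot [-0.001  0.001  0.434]
```

View pics/s10c.png

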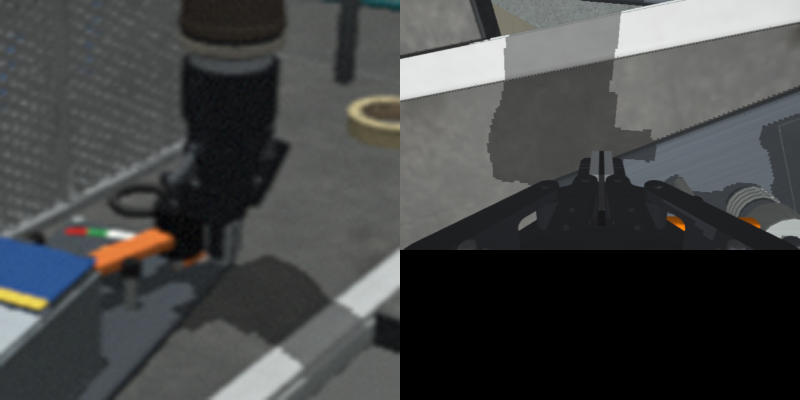

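```bash
python3 -m creep '[{"xyz":[0.06,0,-0.01],"rot":[0,0,0]},{"xyz":[0.1,0.005,-0.02],"rot":[0,0,0]},{"xyz":[0.13,0.008,-0.03],"rot":[0,0,0]},{"xyz":[0.15,0.008,-0.03],"rot":[0,0,0]},{"xyz":[0.16,0.008,-0.03],"rot":[0,0,0]}]'; python3 -m creep '[{"xyz":[0.02,0,0],"rot":[0,0,0]},{"xyz":[0.04,-0.002,0],"rot":[0,0,0.02]},{"xyz":[0.06,-0.005,0],"rot":[0,0,0.04]},{"xyz":[0.08,-0.01,0],"rot":[0,0,0.06]},{"xyz":[0.08,-0.01,0],"rot":[0,0,0.06]}]'; cat > n.py <<'E'
from h import *
import sys
def nav(As,off=.033):
    s=readout.read_state(); print("t",round(s["time"],2),"rig",w2rig(s["tool_pos"]).round(4),"F",s["force"].round(1))
    q=w2rig(s["tool_pos"]); d=q[:2]-[0,-.035]; L=np.hypot(*d); print("est a",round(np.arctan2(d[0],-d[1])+.4+np.arctan2(off,.135),3),"L",L.round(4),"ideal",np.hypot(off,.135).round(4))
    R=Ro.from_euler("xyz",s["orientation"])
    for a in As:
        t=np.array([np.cos(a-.4),np.sin(a-.4)]); c=np.array([.135*np.sin(a-.4),-.035-.135*np.cos(a-.4)])-off*t
        T=rig2w(P0,[[*c,q[2]]])[0]; b=P0[2]+a-.4; y_=np.array([-np.sin(b),np.cos(b),0]); z_=np.array([0,0,-1.]); Rt=Ro.from_matrix(np.c_[np.cross(y_,z_),y_,z_])
        print(a,((T-s["tool_pos"])/.15).round(3),((Rt*R.inv()).as_rotvec()/(np.pi/2)).round(3))
E
python3 - <<'E'
from n import *
nav([.1,.2,.3,.4,.5,.6,.69])
cv2.imwrite("pics/s11.png",viewer.capture("scene"))
im=cv2.imread("pics/s11.png")
cv2.imwrite("pics/s11c.png",cv2.resize(im[150:240,300:400],(800,600)[::1] if 0 else (660,594),interpolation=cv2.INTER_CUBIC))
E
```

```text
time: 9.5
tool_pos: [0.4994, -0.0628, 0.0563]
orientation: [3.141, -0.001, -3.067]
force: [-3.4, 0.8, 2.6]
opening: 0.001
time: 9.92
tool_pos: [0.511, -0.0645, 0.0562]
orientation: [3.141, -0.001, -2.972]
force: [-3.4, -0.2, 1.2]
opening: -0.002
t 9.92 rig [-0.0725 -0.1539  0.0562] F [-3.4 -0.2  1.2]
est a 0.092 L 0.1393 ideal 0.139
0.1 [0.008 0.001 0.   ] [-0.    -0.001 -0.002]
0.2 [ 0.1   -0.001  0.   ] [-0.    -0.001  0.062]
0.3 [0.193 0.006 0.   ] [ 0.    -0.001  0.126]
0.4 [0.284 0.023 0.   ] [ 0.    -0.001  0.189]
0.5 [0.373 0.048 0.   ] [ 0.    -0.001  0.253]
0.6 [0.459 0.082 0.   ] [ 0.    -0.001  0.317]
0.69 [0.533 0.12  0.   ] [ 0.    -0.001  0.374]
```

View pics/s11c.png

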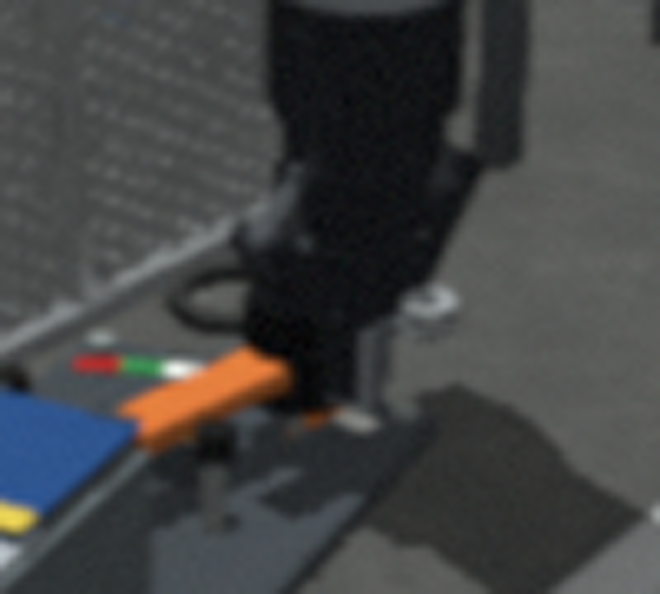

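The drum is being pushed at about 3.4 N and the arm estimate is 0.09 rad. I'll continue along the arc.

```bash
python3 -m creep '[{"xyz":[0.05,0,0],"rot":[0,0,0.03]},{"xyz":[0.1,0,0],"rot":[0,0,0.06]},{"xyz":[0.15,0.003,0],"rot":[0,0,0.095]},{"xyz":[0.19,0.006,0],"rot":[0,0,0.125]},{"xyz":[0.24,0.014,0],"rot":[0,0,0.157]}]'; python3 -m creep '[{"xyz":[0.03,0.005,0],"rot":[0,0,0.02]},{"xyz":[0.05,0.01,0],"rot":[0,0,0.04]},{"xyz":[0.07,0.014,0],"rot":[0,0,0.05]},{"xyz":[0.07,0.014,0],"rot":[0,0,0.05]}]'; python3 - <<'E'
from n import *
nav([.4,.5,.55,.6,.65,.69])
cv2.imwrite("pics/s12.png",viewer.capture("scene"))
im=cv2.imread("pics/s12.png")
cv2.imwrite("pics/s12c.png",cv2.resize(im[150:240,300:400], (660,594),interpolation=cv2.INTER_CUBIC))
cv2.imwrite("pics/w12.png",viewer.capture("wrist"))
E
```

```text
time: 10.38
tool_pos: [0.5454, -0.0632, 0.056]
orientation: [3.14, -0.004, -2.726]
force: [-9.8, -2.5, 5.6]
opening: -0.0
time: 10.72
tool_pos: [0.5572, -0.0607, 0.0561]
orientation: [3.141, -0.002, -2.649]
force: [-3.4, -0.5, -0.2]
opening: -0.003
t 10.72 rig [-0.0295 -0.1712  0.0561] F [-3.4 -0.5 -0.2]
est a 0.426 L 0.1394 ideal 0.139
0.4 [-0.024 -0.003  0.   ] [ 0.    -0.001 -0.017]
0.5 [0.065 0.022 0.   ] [ 0.    -0.001  0.047]
0.55 [0.108 0.038 0.   ] [ 0.    -0.001  0.079]
0.6 [0.151 0.056 0.   ] [ 0.    -0.001  0.111]
0.65 [0.193 0.077 0.   ] [ 0.    -0.001  0.143]
0.69 [0.225 0.094 0.   ] [ 0.    -0.001  0.168]
```

View pics/s12c.png

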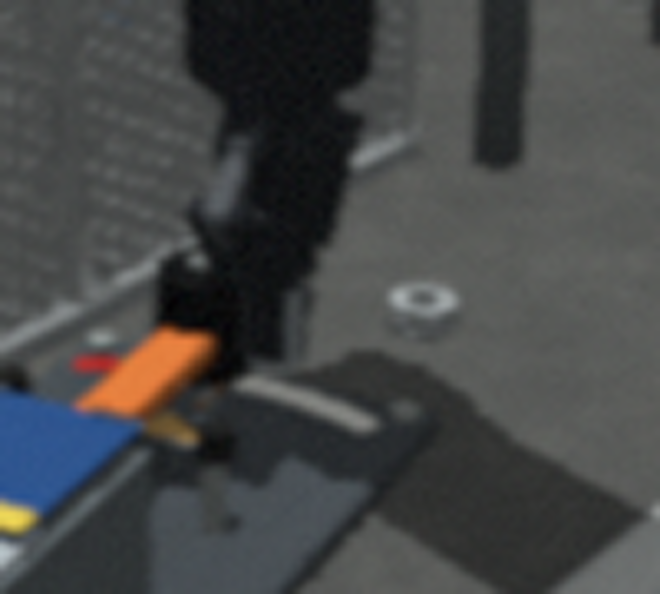

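View pics/w12.png

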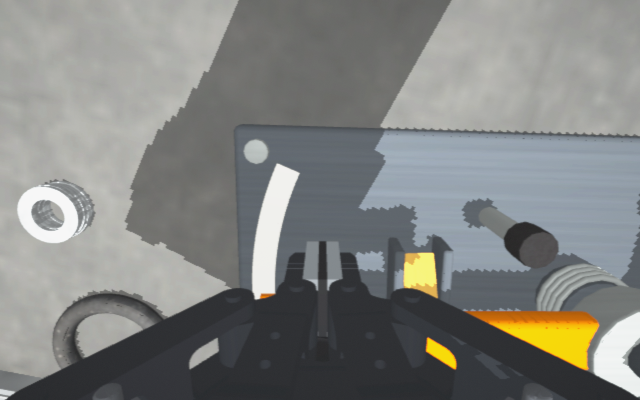

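```bash
python3 -m creep '[{"xyz":[0.03,0.01,0],"rot":[0,0,0.02]},{"xyz":[0.06,0.02,0],"rot":[0,0,0.04]},{"xyz":[0.09,0.031,0],"rot":[0,0,0.062]},{"xyz":[0.12,0.043,0],"rot":[0,0,0.085]},{"xyz":[0.14,0.05,0],"rot":[0,0,0.1]}]'; python3 -m creep '[{"xyz":[0.015,0.006,0],"rot":[0,0,0.015]},{"xyz":[0.03,0.012,0],"rot":[0,0,0.025]},{"xyz":[0.03,0.012,0],"rot":[0,0,0.025]},{"xyz":[0.03,0.012,0],"rot":[0,0,0.025]}]'; python3 - <<'E'
from n import *
nav([.6,.65,.69])
cv2.imwrite("pics/s13.png",viewer.capture("scene"))
im=cv2.imread("pics/s13.png")
cv2.imwrite("pics/s13c.png",cv2.resize(im[170:240,290:390], (800,560),interpolation=cv2.INTER_CUBIC))
cv2.imwrite("pics/w13.png",viewer.capture("wrist"))
cv2.imwrite("pics/d13.png",viewer.capture("side"))
E
```

```text
time: 11.23
tool_pos: [0.5782, -0.0535, 0.056]
orientation: [3.141, -0.002, -2.49]
force: [-4.9, -3.7, 0.3]
opening: -0.0
time: 11.57
tool_pos: [0.5824, -0.0516, 0.056]
orientation: [3.141, -0.002, -2.453]
force: [-5.5, -2.5, 0.5]
opening: 0.003
t 11.57 rig [-0.0029 -0.1745  0.056 ] F [-5.5 -2.5  0.5]
est a 0.619 L 0.1395 ideal 0.139
0.6 [-0.017 -0.004  0.   ] [ 0.    -0.001 -0.014]
0.65 [0.025 0.016 0.   ] [ 0.    -0.001  0.018]
0.69 [0.057 0.034 0.   ] [ 0.    -0.001  0.043]
```

View pics/s13c.png

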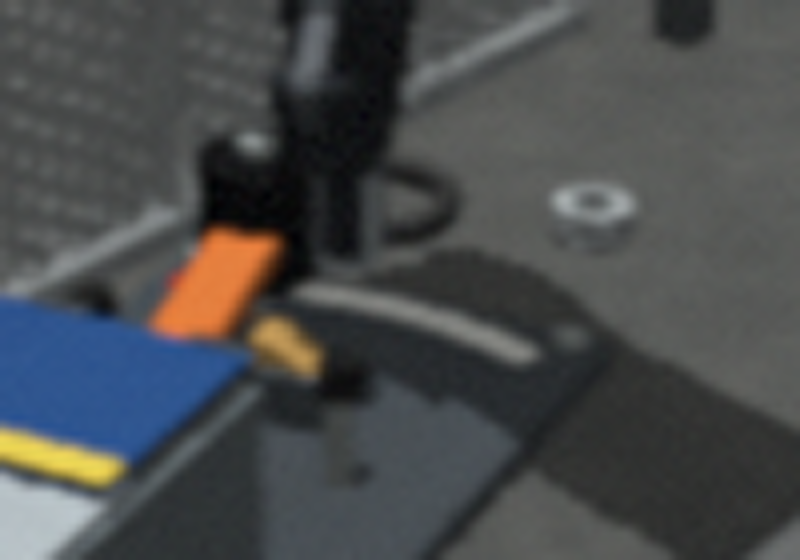

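View pics/w13.png

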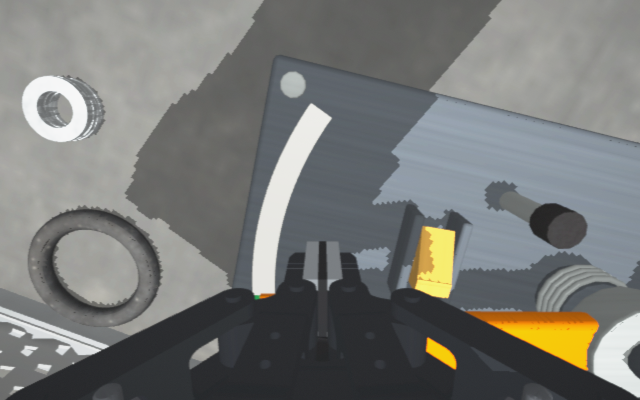

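View pics/d13.png

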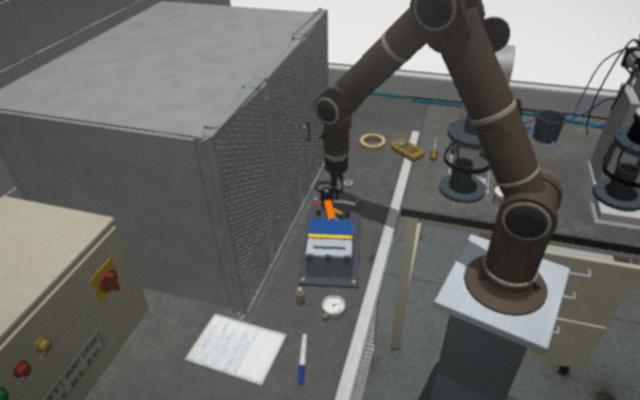

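```bash
python3 - <<'E'
from n import *
for z in(.08,.085):
    q=w2rig(ray("scene",(321.9,187.6),z)); d=q[:2]-[0,-.035]; print(q.round(4),np.hypot(*d).round(4),(np.arctan2(d[0],-d[1])+.4).round(3))
a=cv2.imread("pics/w13.png")[270:310,230:290]; b=cv2.imread("pics/d13.png")[185:225,305:365]
cv2.imwrite("pics/z13.png",np.vstack([cv2.resize(a,(420,280),interpolation=cv2.INTER_CUBIC),cv2.resize(b,(420,280),interpolation=cv2.INTER_CUBIC)]))
E
```

```text
[ 0.0307 -0.1731  0.08  ] 0.1415 0.619
[ 0.0255 -0.1634  0.085 ] 0.1309 0.596
```

View pics/z13.png

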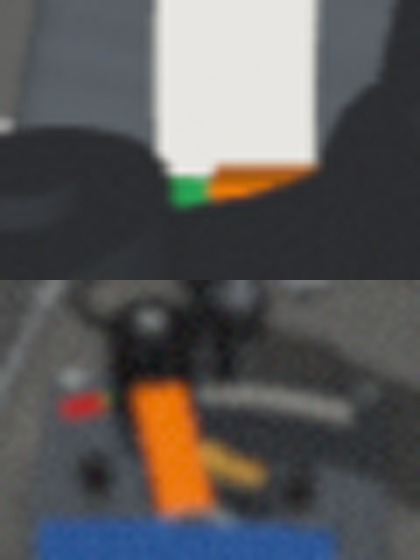

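All three cues agree on about 0.61–0.62 rad: the tip geometry, the drum bolt in the scene view, and the pointer at the white/green border. The brass pawl also stands clear in front of the arm. I'll advance to about 0.69.

```bash
python3 -m creep '[{"xyz":[0.015,0.01,0],"rot":[0,0,0.01]},{"xyz":[0.03,0.018,0],"rot":[0,0,0.02]},{"xyz":[0.045,0.027,0],"rot":[0,0,0.033]},{"xyz":[0.057,0.034,0],"rot":[0,0,0.043]},{"xyz":[0.057,0.034,0],"rot":[0,0,0.043]}]';python3 -m creep '[{"xyz":[0,0,0],"rot":[0,0,0]},{"xyz":[0,0,0],"rot":[0,0,0]},{"xyz":[0,0,0],"rot":[0,0,0]},{"xyz":[0,0,0],"rot":[0,0,0]}]'; python3 - <<'E'
from n import *
cv2.imwrite("pics/s14.png",viewer.capture("scene"))
cv2.imwrite("pics/w14.png",viewer.capture("wrist"))
cv2.imwrite("pics/d14.png",viewer.capture("side"))
nav([.69])
a=cv2.imread("pics/w14.png")[260:310,220:295]; b=cv2.imread("pics/d14.png")[185:235,300:375]; c=cv2.imread("pics/s14.png")[170:240,290:395]
R=lambda i:cv2.resize(i,(420,280),interpolation=cv2.INTER_CUBIC)
cv2.imwrite("pics/z14.png",np.vstack([np.hstack([R(a)[:, :400],R(b)[:,:400]]),np.hstack([R(c)[:,:400],R(cv2.imread("pics/s14.png"))[:,:400]])]))
E
```

```text
time: 12.13
tool_pos: [0.5913, -0.0469, 0.0561]
orientation: [3.141, -0.002, -2.384]
force: [-4.2, -3.7, -0.4]
opening: 0.002
time: 12.47
tool_pos: [0.591, -0.0471, 0.0561]
orientation: [3.141, -0.002, -2.386]
force: [-4.7, -3.5, -0.4]
opening: -0.003
t 12.62 rig [ 0.0067 -0.1743  0.0561] F [-5.1 -4.4 -0. ]
est a 0.688 L 0.1395 ideal 0.139
0.69 [0.    0.004 0.   ] [ 0.001 -0.001  0.001]
```

View pics/z14.png

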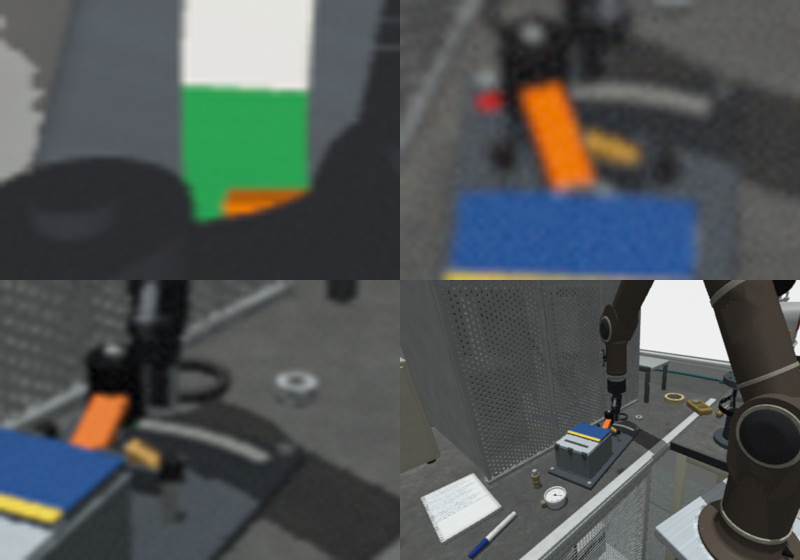

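```bash
python3 - <<'E'
from n import *
s=readout.read_state()
for nm,uv,z in(("bound",(265,275.7),.0125),("ptr front low",(268,296),.016),("ptr front top",(268,294),.02)):
    q=w2rig(wray(s,uv,z)); d=q[:2]-[0,-.035]; print(nm,np.hypot(*d).round(3),(np.arctan2(d[0],-d[1])+.4).round(3))
im=cv2.imread("pics/s14.png");
E
```

```text
bound 0.166 0.62
ptr front low 0.164 0.681
ptr front top 0.163 0.66
```

The pointer's front edge sits well inside the green band: about 0.68 measured, with the 0.63 boundary reading 0.62. The tip geometry gives 0.688, and the fingers hold about 6.5 N against the spring. Both flaps are down and the loose parts haven't moved, so I'm handing in.

```bash
python3 -c "
from plant import r
print(r.hand_in())"
```

```text
the job is handed in; nothing more can be done
None
```

The job is done as asked and in order, except that one force reading broke the 120 N wrist limit. If that limit is judged on that reading, the attempt fails despite the outcome.

**What failed:** when the aluminium flap reached its closed position I came down too fast. One wrist reading showed about 147 N in z, then 26 N at the next reading I took. I made every later contact slowly, and the highest reading after that was about 14 N.

**What I did:**
- **Flaps:** I folded the aluminium flap down first, then the blue flap over it.
- **Tensioner:** I pushed the drum back with the closed fingers, past the pawl. I handed in at about 12.7 s, still holding it against the spring.

**Last checks:**
- **Flaps:** at closing, the fingertips rested at z 0.102 on the aluminium flap and 0.108 on the blue one, which match fully down. The last scene picture shows both still down.
- **Tensioner angle:** about 0.69 rad from the finger position. The pointer's front edge read about 0.66–0.68 on the wrist image, inside the green band (0.63–0.75) and short of the red.
- **Pawl:** it stands clear in front of the arm in the pictures. I saw it there but did not measure it.
- **Hold force:** steady at about 6 N.
- **Loose parts:** I saw no change in the pictures and did not measure their positions again.

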